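Rack the tip canisters by size

ROBOT

A 6-joint arm with a two-finger parallel gripper is mounted at the origin on the work surface. World frame = base frame: x ahead of the robot, y to its left, z up, the work surface at z = 0. Lengths are in mm, angles in rad, forces in N, time in s.
With the tool pointing down it reaches from about 300 to 775 mm from the base axis. Payload 14.6 kg.
Tool frame: the origin (TCP) lies on the front face of the gripper's body, between the roots of the fingers; the fingertips stand 97 mm ahead of it and the grasp point (between the pads) lies 78 mm ahead of it; z points along the fingers, y is the line along which they close (so a half turn about z gives the same grasp; the last joint's range is limited). The gripper opens to 94 mm and grips with 3 to 60 N. Pads are 16 mm wide; open, the fingers measure 119 mm over their backs; the gripper's body (75 mm by 177 mm) begins 78 mm behind the grasp point.
Start: joints at [1.142, 0.3, 1.521, -0, 1.321, -0.067], TCP at [194.674, 514.385, 302.646] pointing down, gripper open.
Joint ranges: [-3.03, 3.03], [-0.79, 2.21], [0.23, 2.52], [-1.04, 4.18], [0, 3.07], [-2.55, 2.55]. Speed limits (rad/s): [2.22, 2.22, 2.57, 3.14, 3.14, 3.14].

INTERFACE

Orientations are given as [roll, pitch, yaw] about the fixed x, y, z axes, in that order (R = Rz(yaw) Ry(pitch) Rx(roll)).
In Python, from cell import * gives the robot as it stands.
- The arm moves only by the tool carry_out, never from a script. Its arguments are lists of equal length, an entry for each row: "slide": the shift along the world's x, y, z scaled (see below), a list of three; "dr": the turn, a rotation vector about the world's x, y, z scaled (see below), a list of three; "gripper": the opening in per cent of the stroke, from 0 (shut) to 100 (fully open). A call has 1 to 10 rows; each row is the pose to reach, as a shift and turn from the pose commanded when the call began, turning the shorter way round; what a row does not reach only later rows make up. The controller multiplies each number of a shift by 0.25 m and each number of a turn by 360 degrees. A row lasts 1/12 s, in which the tool goes at most 41.7 mm and 7.16 degrees, less where a joint would pass 70% of its speed; a pose out of reach is approached as far as the arm can. A call with a number of a shift or a turn outside -1 to 1 is refused whole. A call with a gripper value outside its range is refused whole. The fingers move at their own pace and stop on an object; "newtons" is the grip in N (left out, the last holds). Time passes only in rows, so rows that repeat a pose let the fingers close. It gives the time, the measured TCP pose, the force, the opening and the grip force at its end, in the units of the state.
- read_state(): the state, without advancing time (a new reading comes with each control period).
- camera(name): name is "scene" or "side" or "wrist"; returns the picture (420x560x3 uint8, red, green, blue); there is no depth.
- camera_model(name): a dict with "vfov" (degrees; the focal length in pixels is half the picture's height over the tangent of half this angle, whatever the lens; pixels are square), "cx", "cy" (the principal point, pixels), "R" (3x3) and "t" (3): a world point X has camera coordinates R X + t. Camera axes: x right, y down, z forward; pixel columns grow to the right and rows downward; lengths in mm; the calibration is good to about 2 mm. The wrist camera is an equidistant fisheye: a pixel r from the principal point sees the ray r / f radians off the axis. A picture is of the moment at which its call begins: read the wrist's pose just before it. camera_model takes no time and is no camera call; for the wrist camera it gives the pose at the moment of the call.
- sign_off(): hands the job in; it is judged then, once.
The state is a dict: "clock": time; "joints": joint angles; "qd": joint speeds; "effort": joint torques, N m; "eef_pos": TCP position; "eef_rot": TCP orientation; "wrist_force": force on the tool from outside, world axes, zero at the start; "moment": the same for the moment, N m; "finger_gap": finger opening in mm; "finger_force": force on a finger pad.
Only numpy, scipy, OpenCV 4.12 (cv2) and the standard library are available. Lean on these libraries where they do the work, as an engineer would, in place of code of your own. Each camera call takes 0.05 s, during which the arm holds its last target. There are 200 camera calls.

TASK

Line the four amber canisters up on the walnut rack in order of height, one centred on each green pad, with the tallest next to the brass post and the shortest at the other end by the black stub. They are glass: keep them upright, set each down gently rather than dropping it, and leave the cup of tips where it is.

Things in the scene. Friction and masses are not known exactly. Their poses are not given: they have to be found in the camera images.
- can_largest_mid (a point): The largest of four amber glass canisters with a brass screw lid: an upright cylinder 52 mm in diameter and 72 mm tall over all (the lid is the top 13 mm, 2 mm narrower than the glass), loose, closed, 50 to 270 g. The point is at its centre, 36 mm above its underside; z is its upward axis.
- can_large_mid (a point): The second largest of four amber glass canisters with a brass screw lid: an upright cylinder 46 mm in diameter and 62 mm tall over all (the lid is the top 13 mm, 2 mm narrower than the glass), loose, closed, 50 to 270 g. The point is at its centre, 31 mm above its underside; z is its upward axis.
- can_small_mid (a point): The third largest (second smallest) of four amber glass canisters with a brass screw lid: an upright cylinder 40 mm in diameter and 52 mm tall over all (the lid is the top 13 mm, 2 mm narrower than the glass), loose, closed, 50 to 270 g. The point is at its centre, 26 mm above its underside; z is its upward axis.
- can_smallest_mid (a point): The smallest of four amber glass canisters with a brass screw lid: an upright cylinder 34 mm in diameter and 42 mm tall over all (the lid is the top 13 mm, 2 mm narrower than the glass), loose, closed, 50 to 270 g. The point is at its centre, 21 mm above its underside; z is its upward axis.
- pad_1: Green round pad, 60 mm in diameter and 2 mm thick, fixed on the walnut rack; number 1 of the row of four, counted from the rack's left-hand end as the robot sees it (its +y end). The pads stand 80 mm apart, centre to centre, in a straight line. The rack is a flat fixed board 70 x 400 mm, 12 mm thick, lying on the bench, its length roughly along y and turned up to 0.2 rad. Origin: centre of the pad's underside, 12 mm above the bench, so the pad's top is 14 mm above the bench.
- pad_2: Green round pad, 60 mm in diameter and 2 mm thick, fixed on the walnut rack; number 2 of the row of four, counted from the rack's left-hand end as the robot sees it (its +y end). The pads stand 80 mm apart, centre to centre, in a straight line. The rack is a flat fixed board 70 x 400 mm, 12 mm thick, lying on the bench, its length roughly along y and turned up to 0.2 rad. Origin: centre of the pad's underside, 12 mm above the bench, so the pad's top is 14 mm above the bench.
- pad_3: Green round pad, 60 mm in diameter and 2 mm thick, fixed on the walnut rack; number 3 of the row of four, counted from the rack's left-hand end as the robot sees it (its +y end). The pads stand 80 mm apart, centre to centre, in a straight line. The rack is a flat fixed board 70 x 400 mm, 12 mm thick, lying on the bench, its length roughly along y and turned up to 0.2 rad. Origin: centre of the pad's underside, 12 mm above the bench, so the pad's top is 14 mm above the bench.
- pad_4: Green round pad, 60 mm in diameter and 2 mm thick, fixed on the walnut rack; number 4 of the row of four, counted from the rack's left-hand end as the robot sees it (its +y end). The pads stand 80 mm apart, centre to centre, in a straight line. The rack is a flat fixed board 70 x 400 mm, 12 mm thick, lying on the bench, its length roughly along y and turned up to 0.2 rad. Origin: centre of the pad's underside, 12 mm above the bench, so the pad's top is 14 mm above the bench.
- brass_post: Small fixed brass post with a ball on top, 18 mm across, 45 mm tall, on the end of the rack, in line with the pads and 60 mm from the centre of the end pad next to it. It stands at either end of the row (beside pad 1 or beside pad 4); a plain black stub, 16 mm across and 20 mm tall, stands at the other end. Origin: centre of its underside, 12 mm above the bench.
- tip_cup_mid (a point): Low round tin cup holding three tan cue tips, 48 mm in diameter and 24 mm tall, loose on the bench among the canisters, to be left alone. The point is 12 mm above its underside, on its axis.
There are look-alikes about, which are no part of the job. Leave any pink or turquoise look-alike of the part that bears can_small_mid alone.

How it is judged:
By the outcome, as a careful person would: the job done as asked, in the order asked, and still so for the second after the job is handed in, with the robot touching nothing.
It also fails if it takes over 93 s, if anything falls off the work surface, if the arm or the gripper's body presses on something with over 40 N, if the wrist force passes 120 N, or if a joint passes its speed limit or range.

## Working session

There is one attempt and no reset: what is moved stays moved. The work goes in short steps, Python scripts to look and compute and a tool call to move; the robot and the scene stay as the last step left them, time stands still between calls to the robot, and variables do not carry over. Pictures are saved under pics/ and viewed, at most 14 in all, crops included, and the job is handed in when it is done.

Besides the shell and the picture viewer there is one more tool, called as name(argument=value, ...), one argument or row to a line, values as JSON. carry_out: Moves the arm, as the interface text tells. Its arguments: {"type":"object","properties":{"slide":{"type":"array","items":{"type":"array","items":{"type":"number","minimum":-1,"maximum":1}}},"dr":{"type":"array","items":{"type":"array","items":{"type":"number","minimum":-1,"maximum":1}}},"gripper":{"type":"array","items":{"type":"number"}},"newtons":{"type":"number"}},"required":["slide","dr","gripper"]}

```bash
mkdir -p pics; python3 - <<'E'
from cell import *
import cv2, numpy as np
ims=[]
for n in ("scene","side"):
    im=camera(n); cv2.imwrite(f"pics/{n}0.png",im[:,:,::-1])
    m=camera_model(n); print(n,m)
E
ls
```

```text
scene {'vfov': 54.293278587386546, 'cx': 276.40078166682264, 'cy': 207.18055869580573, 'R': array([[-0.82096724,  0.57092244, -0.00776905],
       [ 0.49871399,  0.7103757 , -0.49663944],
       [-0.27802366, -0.41159924, -0.86792218]]), 't': array([ 428.43927819, -267.43846132, 1053.95822561])}
side {'vfov': 45.92403853521914, 'cx': 276.3332003296919, 'cy': 213.52978432314168, 'R': array([[ 0.99755894, -0.06762219,  0.01741824],
       [-0.02483577, -0.57670984, -0.81657145],
       [ 0.06526362,  0.81414556, -0.57698151]]), 't': array([-560.75917697,   79.57525576, 1139.06741428])}
pics
```

View pics/scene0.png

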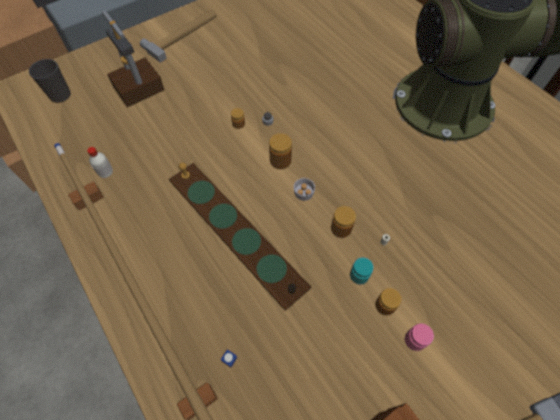

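View pics/side0.png

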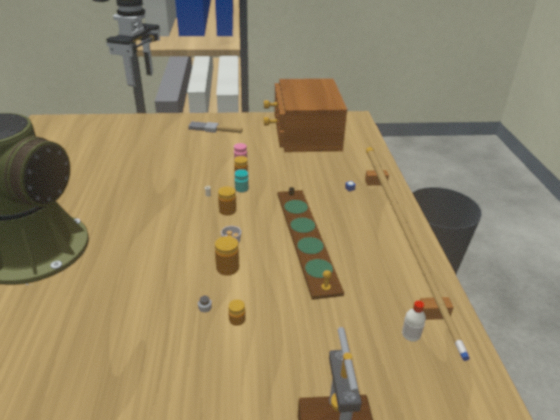

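The scene view shows amber canisters at about (238,117), (281,150), (344,221) and (390,300). The turquoise look-alike is at (362,270) and the pink one at (421,336), and I will leave both alone. The tip cup is at (304,189), and the brass post at (184,172) is at the −y end of the rack, next to pad 4. The side view agrees: post at (326,280), stub at (292,191).

```bash
cat > h.py <<'E'
from cell import *
import cv2, numpy as np
def ray(m,u,v,h=420,fish=False):
    f=h/2/np.tan(np.radians(m["vfov"]/2)); d=np.array([u-m["cx"],v-m["cy"]])
    if fish:
        r=np.hypot(*d); th=r/f; c=np.r_[d/max(r,1e-9)*np.sin(th),np.cos(th)]
    else: c=np.r_[d/f,1]
    R=np.array(m["R"]); return -R.T@np.array(m["t"]), R.T@c
def onz(m,u,v,z,fish=False):
    o,d=ray(m,u,v,fish=fish); return o+d*(z-o[2])/d[2]
def blobs(im,lo,hi,amin=40):
    hsv=cv2.cvtColor(im,cv2.COLOR_RGB2HSV); k=cv2.inRange(hsv,lo,hi)
    k=cv2.morphologyEx(k,cv2.MORPH_OPEN,np.ones((3,3)))
    n,_,st,c=cv2.connectedComponentsWithStats(k)
    return [(c[i],st[i]) for i in range(1,n) if st[i][4]>amin]
AMB=((12,190,90),(25,255,255)); GRN=((65,60,30),(90,200,140))
E
python3 - <<'E'
from h import *
for n in ("scene","side"):
    im=camera(n); m=camera_model(n)
    for nm,rg,z in (("amb",AMB,28),("grn",GRN,14)):
        for c,s in blobs(im,*rg): print(n,nm,c.round(1),s,onz(m,*c,z).round(1))
    for p in ([(304,189),(184,176),(292,290)] if n=="scene" else [(231,234),(326,288),(292,191)]): print(p,onz(m,*p,20).round())
    if n=="scene": cv2.imwrite("pics/crop.png",cv2.resize(im[95:355,160:450,::-1],None,fx=2.2,fy=2.2,interpolation=2))
E
```

```text
scene grn [200.6 192.3] [189 182  24  21 394] [ 647.  -114.4   14. ]
scene grn [222.6 215.4] [210 204  26  23 471] [637.2 -36.2  14. ]
scene grn [246.  240.9] [233 229  27  25 535] [628.6  43.2  14. ]
scene grn [271.1 268.2] [257 255  29  27 595] [619.9 122.8  14. ]
scene grn [358.8 275.6] [351 266  20  18 176] [486.8 234.9  14. ]
(304, 189) [457.  13.  20.]
(184, 176) [ 657. -170.   20.]
(292, 290) [613. 185.  20.]
side grn [241.4 182.7] [235 176  13  15 160] [482.2 244.2  14. ]
side grn [295.4 206.3] [286 201  20  11 179] [619.4 123.7  14. ]
side grn [302.5 224.8] [292 219  22  13 224] [628.7  43.5  14. ]
side grn [310.1 245.2] [299 238  23  15 267] [637.5 -35.9  14. ]
side grn [317.1 267.1] [307 260  24  17 263] [ 643.4 -112.3   14. ]
(231, 234) [456.   7.  20.]
(326, 288) [ 652. -184.   20.]
(292, 191) [616. 187.  20.]
```

View pics/crop.png

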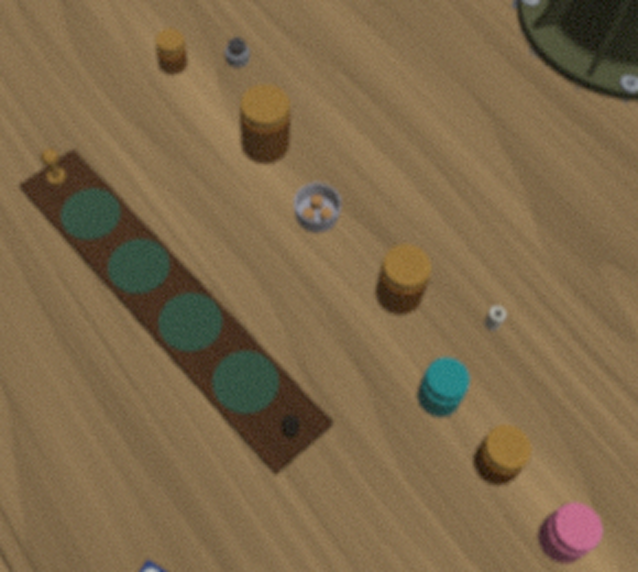

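The crop confirms four amber canisters. By scene pixel: largest (281,150), second (344,221), third (390,300), smallest (238,117). The turquoise and pink ones stand next to the third. Next I fix the amber mask.

```bash
python3 - <<'E'
from h import *
Z={"scene":[(281,150,36),(344,221,31),(390,300,26),(238,117,21)],"side":[(227,254,36),(227,200,31),(241,163,26),(237,311,21)]}
for n in Z:
    im=camera(n); m=camera_model(n); hsv=cv2.cvtColor(im,cv2.COLOR_RGB2HSV)
    print(n,[hsv[v-5,u].tolist() for u,v,_ in Z[n]],[hsv[v+7,u].tolist() for u,v,_ in Z[n]],"wood",hsv[150,400 if n=="scene" else 100].tolist())
    bl=blobs(im,(8,150,40),(25,255,255))
    for u,v,z in Z[n]:
        c,s=min(bl,key=lambda b:np.hypot(*(b[0]-(u,v))))
        # bbox-centre as well as centroid
        print(c.round(1),s,onz(m,*c,z).round(1),onz(m,s[0]+s[2]/2-.5,s[1]+s[3]/2-.5,z).round(1))
s=read_state(); print(s["eef_pos"],s["eef_rot"],s["finger_gap"],s["clock"])
m=camera_model("wrist"); print(m, -np.array(m["R"]).T@m["t"])
E
```

```text
scene [[19, 158, 147], [18, 158, 153], [20, 159, 148], [19, 158, 147]] [[14, 168, 73], [14, 168, 97], [17, 157, 128], [14, 156, 77]] wood [18, 105, 141]
[281.2 147.6] [270 134  21  32 388] [439.1 -99.4  36. ] [444.4 -96.5  36. ]
[344.1 219.4] [333 208  22  27 388] [437.8 126.7  31. ] [441.3 128.8  31. ]
[388.8 300.7] [378 289  23  25 385] [477.4 307.6  26. ] [477.5 308.3  26. ]
[235.6 113.5] [232 110   8   8  43] [ 463.4 -260.9   21. ] [ 463.6 -260.9   21. ]
side [[21, 175, 181], [21, 172, 162], [22, 172, 190], [22, 170, 192]] [[16, 172, 104], [15, 173, 100], [88, 157, 156], [18, 186, 107]] wood [20, 110, 172]
[226.4 254.8] [216 237  22  38 723] [446.8 -87.6  36. ] [447.1 -90.   36. ]
[226.6 199.9] [219 187  16  28 393] [443.9 135.3  31. ] [443.8 132.3  31. ]
[240.3 162.3] [235 157  12  12 129] [480.3 336.5  26. ] [480.9 335.5  26. ]
[236.4 311.8] [229 300  16  25 330] [ 467.7 -242.1   21. ] [ 468.  -242.6   21. ]
[194.65707147 514.35842665 302.46866193] [-3.14122230e+00 -3.13556873e-05  2.77977468e+00] 93.75243594476827 0.3
{'vfov': 65.70646984690485, 'cx': 282.5011529322002, 'cy': 208.13817639829784, 'R': array([[ 0.35497404,  0.93487564, -0.000988  ],
       [ 0.90703948, -0.34414824,  0.24257241],
       [ 0.22643502, -0.08700306, -0.9701328 ]]), 't': array([-549.62778394,  -26.33105422,  389.96110231])} [130.68605203 538.69964719 384.1582129 ]
```

carry_out(
  slide=[
    [1,-0.8,-0.2],
    [1,-0.8,-0.2],
    [1,-0.8,-0.2],
    [1,-0.8,-0.2],
    [1,-0.8,-0.2],
    [1,-0.8,-0.2],
    [1,-0.8,-0.2],
    [1,-0.8,-0.2],
    [1,-0.8,-0.2],
    [1,-0.8,-0.2],
  ],
  dr=[
    [0,0,-0.175],
    [0,0,-0.175],
    [0,0,-0.175],
    [0,0,-0.175],
    [0,0,-0.175],
    [0,0,-0.175],
    [0,0,-0.175],
    [0,0,-0.175],
    [0,0,-0.175],
    [0,0,-0.175],
  ],
  gripper=[100,100,100,100,100,100,100,100,100,100],
)

```text
clock: 1.13
eef_pos: [445.6, 313.2, 252.1]
eef_rot: [-3.141, 0.0, 1.673]
wrist_force: [-0.6, -0.1, -0.6]
finger_gap: 94.1
finger_force: 0.0
```

```bash
cat >> h.py <<'E'
def wlook(name):
    s=read_state(); m=camera_model("wrist"); im=camera("wrist")
    cv2.imwrite(f"pics/{name}.png",im[:,:,::-1])
    print("tcp",s["eef_pos"].round(1) if hasattr(s["eef_pos"],"round") else s["eef_pos"],"yaw",s["eef_rot"][2],"t",s["clock"],"F",np.round(s["wrist_force"],1),"gap",s["finger_gap"])
    return im,m
E
python3 - <<'E'
from h import *
im,m=wlook("w1")
for z in (52,):
  for c,s in blobs(im,(12,140,40),(25,255,255)): print(c,s,onz(m,*c,z,True).round(1))
E
```

```text
tcp [445.6 313.2 252.1] yaw 1.6727346441729138 t 1.1333 F [-0.6 -0.1 -0.6] gap 94.0886643175363
[470.50537634   6.72043011] [467   0   8  15  93] [611.2 535.   52. ]
[512.08058865  45.16678346] [ 489    0   38   92 1427] [666.  509.1  52. ]
[544.34979702  48.82983762] [ 522    0   38  103 2956] [716.8 521.9  52. ]
[468.08016878  49.38396624] [450  16  28  60 474] [609. 487.  52.]
[491.768  24.296] [484  18  18  15 125] [638.  523.8  52. ]
[458.421875  32.25    ] [454  28  11  11  64] [597.2 501.8  52. ]
[454.01626016  49.08130081] [447  40  14  20 123] [592.8 482.8  52. ]
[498.58  69.38] [495  63   8  12  50] [648.3 476.7  52. ]
[470.66153846  78.70769231] [466  75  11   8  65] [613.9 457.8  52. ]
[318.60830861 211.2735905 ] [ 298  186   44   51 1685] [479.6 312.4  52. ]
[557.14492754 268.36231884] [554 261   6  16  69] [808.1 268.   52. ]
[463.61331445 309.38526912] [448 283  27  54 706] [664.6 214.4  52. ]
[ 97.06349206 295.68253968] [ 92 285  13  25 126] [250.2 190.3  52. ]
[109.12903226 288.80645161] [106 284   7  11  62] [268.1 202.8  52. ]
[ 97.32116788 326.22627737] [ 91 315  17  21 137] [242.6 146.   52. ]
[351.19831101 359.16365754] [ 246  335  284   42 3434] [541.4 145.9  52. ]
```

View pics/w1.png

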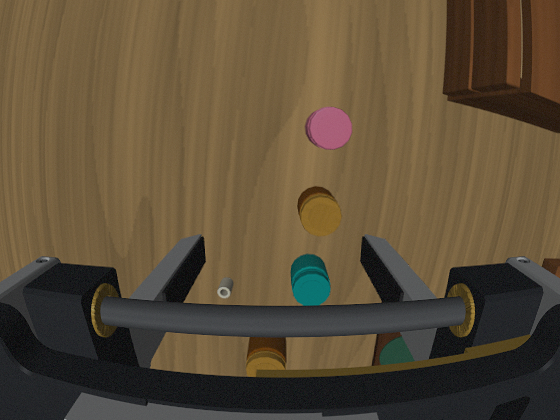

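The wrist view shows the third canister's lid at (320,214), between pink (329,128) and turquoise (311,287). I measure its lid circle.

```bash
cat >> h.py <<'E'
def lid(im,m,z,u,v,h=45,fish=True):
    u0,v0=max(u-h,0),max(v-h,0); c=cv2.GaussianBlur(im[v0:v+h,u0:u+h],(3,3),0); hsv=cv2.cvtColor(c,cv2.COLOR_RGB2HSV)
    k=cv2.inRange(hsv,(12,140,40),(25,255,255)); V=hsv[...,2]
    t,_=cv2.threshold(V[k>0].reshape(-1,1),0,255,cv2.THRESH_OTSU)
    k[V<=t]=0; k=cv2.morphologyEx(k,cv2.MORPH_OPEN,np.ones((5,5)))
    cs,_=cv2.findContours(k,cv2.RETR_EXTERNAL,cv2.CHAIN_APPROX_NONE); b=max(cs,key=cv2.contourArea)
    (x,y),(a,bb),_=cv2.fitEllipse(cv2.convexHull(b)); x+=u0;y+=v0
    p=onz(m,x,y,z,fish); q=onz(m,x+a/2,y,z,fish)
    print("lid px",round(x,1),round(y,1),"axes",round(a,1),round(bb,1),"pos",p.round(1),"dia",round(2*np.linalg.norm(p-q),1)); return p
E
python3 - <<'E'
from h import *
im=cv2.imread("pics/w1.png")[:,:,::-1].copy(); m=camera_model("wrist"); lid(im,m,52,320,211)
E
```

```text
lid px 320.7 216.1 axes 39.3 41.7 pos [481.4 309.2  52. ] dia 36.2
```

carry_out(
  slide=[
    [0.147,-0.021,0],
    [0.147,-0.021,-0.1],
    [0.147,-0.021,-0.2],
    [0.147,-0.021,-0.3],
    [0.147,-0.021,-0.4],
    [0.147,-0.021,-0.5],
    [0.147,-0.021,-0.56],
    [0.147,-0.021,-0.595],
    [0.147,-0.021,-0.595],
    [0.147,-0.021,-0.595],
  ],
  dr=[
    [0,0,0],
    [0,0,0],
    [0,0,0],
    [0,0,0],
    [0,0,0],
    [0,0,0],
    [0,0,0],
    [0,0,0],
    [0,0,0],
    [0,0,0],
  ],
  gripper=[100,100,100,100,100,100,100,100,100,100],
  newtons=20,
)

```text
clock: 2.02
eef_pos: [481.3, 309.8, 104.5]
eef_rot: [3.141, -0.0, 1.683]
wrist_force: [-0.3, -0.0, 0.4]
finger_gap: 94.6
finger_force: 0.0
```

carry_out(
  slide=[
    [0,0,0],
    [0,0,0],
    [0,0,0],
    [0,0,0],
    [0,0,0],
    [0,0,0],
    [0,0,0],
    [0,0,0],
  ],
  dr=[
    [0,0,0],
    [0,0,0],
    [0,0,0],
    [0,0,0],
    [0,0,0],
    [0,0,0],
    [0,0,0],
    [0,0,0],
  ],
  gripper=[60,50,40,30,30,30,30,30],
  newtons=20,
)

```text
clock: 2.68
eef_pos: [481.4, 309.1, 103.9]
eef_rot: [3.142, -0.0, 1.68]
wrist_force: [-0.3, 0.4, -0.6]
finger_gap: 44.1
finger_force: 0.0
```

carry_out(
  slide=[
    [0,0,0],
    [0,0,0],
    [0,0,0],
    [0,0,0.02],
    [0,0,0.08],
    [0,0,0.18],
    [0,0,0.3],
    [0,0,0.4],
    [0,0,0.4],
    [0,0,0.4],
  ],
  dr=[
    [0,0,0],
    [0,0,0],
    [0,0,0],
    [0,0,0],
    [0,0,0],
    [0,0,0],
    [0,0,0],
    [0,0,0],
    [0,0,0],
    [0,0,0],
  ],
  gripper=[25,20,20,20,20,20,20,20,20,20],
  newtons=20,
)

```text
clock: 3.52
eef_pos: [481.7, 309.3, 205.2]
eef_rot: [3.139, -0.001, 1.68]
wrist_force: [-0.4, -1.0, -1.5]
finger_gap: 39.5
finger_force: 20.0
```

```bash
python3 - <<'E'
from h import *
im,m=wlook("w2")
for c,s in blobs(im,*GRN): print(c.round(1),s,onz(m,*c,14,True).round(1))
E
```

```text
tcp [481.7 309.3 205.2] yaw 1.6802408311328791 t 3.5167 F [-0.4 -1.  -1.5] gap 39.50648039729248
```

View pics/w2.png

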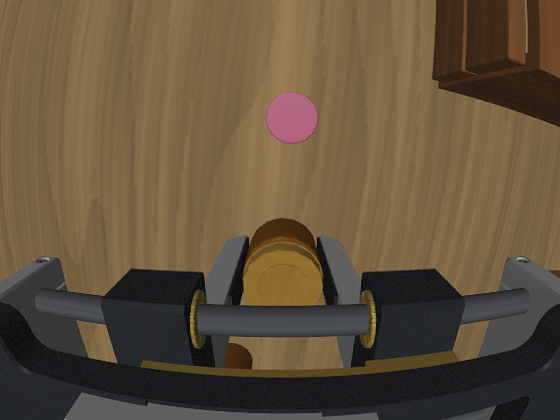

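carry_out(
  slide=[
    [0.03,-0.05,0],
    [0.09,-0.16,0],
    [0.17,-0.28,0],
    [0.25,-0.42,0],
    [0.33,-0.56,0],
    [0.41,-0.7,0],
    [0.48,-0.82,0],
    [0.54,-0.92,0],
    [0.588,-1,0],
    [0.588,-1,0],
  ],
  dr=[
    [0,0,0],
    [0,0,0],
    [0,0,0],
    [0,0,0],
    [0,0,0],
    [0,0,0],
    [0,0,0],
    [0,0,0],
    [0,0,0],
    [0,0,0],
  ],
  gripper=[20,20,20,20,20,20,20,20,20,20],
)

```text
clock: 4.4
eef_pos: [629.4, 55.4, 201.9]
eef_rot: [-3.139, 0.0, 1.677]
wrist_force: [-0.1, -0.4, -1.2]
finger_gap: 39.8
finger_force: 20.0
```

```bash
python3 - <<'E'
from h import *
im,m=wlook("w3")
for c,s in blobs(im,*GRN): print(c.round(1),s,onz(m,*c,14,True).round(1))
E
```

```text
tcp [629.4  55.4 201.9] yaw 1.6765865949866727 t 4.4 F [-0.1 -0.4 -1.2] gap 39.78142182107246
[149.   12.2] [131   0  33  24 402] [494.1 222.5  14. ]
[280.6 130.3] [ 245   95   72   72 4026] [621.7 122.6  14. ]
[280.4 210. ] [ 247  190   69   47 1824] [628.5  55.4  14. ]
[282.  358.1] [ 255  345   55   25 1133] [ 646.7 -104.5   14. ]
```

View pics/w3.png

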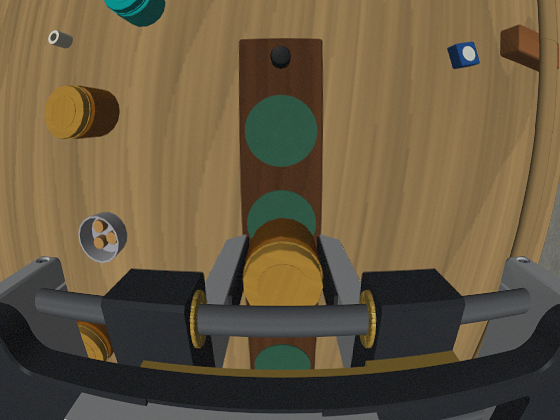

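carry_out(
  slide=[
    [0.004,-0.05,-0.03],
    [0.004,-0.062,-0.1],
    [0.004,-0.062,-0.18],
    [0.004,-0.062,-0.25],
    [0.004,-0.062,-0.3],
    [0.004,-0.062,-0.32],
    [0.004,-0.062,-0.326],
    [0.004,-0.062,-0.326],
    [0.004,-0.062,-0.326],
    [0.004,-0.062,-0.326],
  ],
  dr=[
    [0,0,0],
    [0,0,0],
    [0,0,0],
    [0,0,0],
    [0,0,0],
    [0,0,0],
    [0,0,0],
    [0,0,0],
    [0,0,0],
    [0,0,0],
  ],
  gripper=[20,20,20,20,20,20,20,20,20,20],
)

```text
clock: 5.28
eef_pos: [629.8, 43.7, 123.4]
eef_rot: [3.14, 0.0, 1.68]
wrist_force: [0.8, 0.1, -1.1]
finger_gap: 39.9
finger_force: 20.0
```

carry_out(
  slide=[
    [0,0,-0.004],
    [0,0,-0.008],
    [0,0,-0.012],
    [0,0,-0.015],
    [0,0,-0.018],
    [0,0,-0.018],
    [0,0,-0.018],
  ],
  dr=[
    [0,0,0],
    [0,0,0],
    [0,0,0],
    [0,0,0],
    [0,0,0],
    [0,0,0],
    [0,0,0],
  ],
  gripper=[20,20,20,20,20,20,20],
)

```text
clock: 5.87
eef_pos: [629.4, 43.6, 117.9]
eef_rot: [3.142, 0.0, 1.68]
wrist_force: [0.1, 0.2, -0.2]
finger_gap: 39.3
finger_force: 20.0
```

carry_out(
  slide=[
    [0,0,-0.002],
    [0,0,-0.002],
    [0,0,-0.002],
    [0,0,-0.002],
    [0,0,-0.002],
    [0,0,-0.002],
    [0,0,-0.002],
    [0,0,0.1],
    [0,0,0.25],
    [0,0,0.4],
  ],
  dr=[
    [0,0,0],
    [0,0,0],
    [0,0,0],
    [0,0,0],
    [0,0,0],
    [0,0,0],
    [0,0,0],
    [0,0,0],
    [0,0,0],
    [0,0,0],
  ],
  gripper=[22,45,50,60,70,80,80,80,80,80],
)

```text
clock: 6.7
eef_pos: [629.0, 43.6, 218.3]
eef_rot: [-3.139, -0.0, 1.68]
wrist_force: [0.8, -0.2, 0.2]
finger_gap: 75.1
finger_force: 0.0
```

carry_out(
  slide=[
    [-0.748,0.345,0.13],
    [-0.748,0.345,0.13],
    [-0.748,0.345,0.13],
    [-0.748,0.345,0.13],
    [-0.748,0.345,0.13],
    [-0.748,0.345,0.13],
    [-0.748,0.345,0.13],
    [-0.748,0.345,0.13],
    [-0.748,0.345,0.13],
  ],
  dr=[
    [0,0,0],
    [0,0,0],
    [0,0,0],
    [0,0,0],
    [0,0,0],
    [0,0,0],
    [0,0,0],
    [0,0,0],
    [0,0,0],
  ],
  gripper=[100,100,100,100,100,100,100,100,100],
)

```text
clock: 7.45
eef_pos: [443.2, 129.5, 250.2]
eef_rot: [-3.142, 0.0, 1.68]
wrist_force: [-0.6, 0.5, -1.0]
finger_gap: 93.7
finger_force: 0.0
```

```bash
python3 - <<'E'
from h import *
im,m=wlook("w4")
for c,s in blobs(im,(12,140,40),(25,255,255),400): print(c,s,onz(m,*c,62,True).round(1))
f=210/np.tan(np.radians(m["vfov"]/2)); P=np.array(m["R"])@[442,130,62]+m["t"]; r=np.hypot(P[0],P[1]); th=np.arctan2(r,P[2]); u=m["cx"]+P[0]/r*th*f; v=m["cy"]+P[1]/r*th*f; print(u,v)
lid(im,m,62,int(u),int(v),45)
E
```

```text
tcp [443.2 129.5 250.2] yaw 1.6796117763658067 t 7.45 F [-0.6  0.5 -1. ] gap 93.72612340081945
[284.31649832 205.4469697 ] [ 260  176   50   59 2376] [445.7 134.   62. ]
[463.44653179 309.6734104 ] [448 283  27  54 692] [653.5  38.9  62. ]
[367.25085558 361.56913073] [ 247  335  283   42 2922] [555.  -30.4  62. ]
279.53948058342826 209.47032147609684
lid px 284.1 209.5 axes 49.7 51.5 pos [445.9 130.4  62. ] dia 42.7
```

View pics/w4.png

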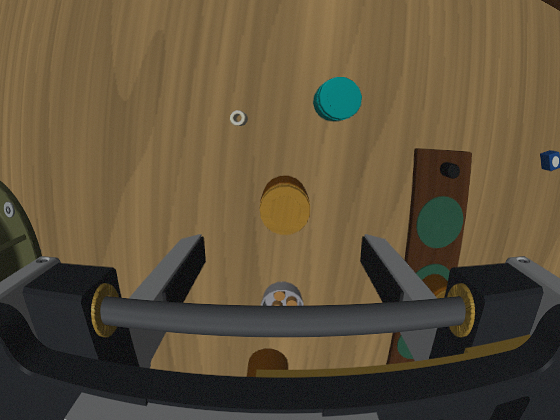

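The wrist view shows the second canister's lid at (284,209), at about (445.9, 130.4) mm.

carry_out(
  slide=[
    [0.014,0.001,-0.05],
    [0.014,0.001,-0.15],
    [0.014,0.001,-0.27],
    [0.014,0.001,-0.4],
    [0.014,0.001,-0.5],
    [0.014,0.001,-0.55],
    [0.014,0.001,-0.568],
    [0.014,0.001,-0.568],
    [0.014,0.001,-0.568],
    [0.014,0.001,-0.568],
  ],
  dr=[
    [0,0,0],
    [0,0,0],
    [0,0,0],
    [0,0,0],
    [0,0,0],
    [0,0,0],
    [0,0,0],
    [0,0,0],
    [0,0,0],
    [0,0,0],
  ],
  gripper=[100,100,100,100,100,100,100,80,70,60],
)

```text
clock: 8.33
eef_pos: [446.6, 130.1, 109.3]
eef_rot: [3.14, -0.0, 1.68]
wrist_force: [-0.2, -1.1, -0.2]
finger_gap: 77.1
finger_force: 0.0
```

carry_out(
  slide=[
    [0,0,0],
    [0,0,0],
    [0,0,0],
    [0,0,0],
    [0,0,0],
    [0,0,0],
    [0,0,0],
    [0,0,0],
    [0,0,0.02],
    [0,0,0.06],
  ],
  dr=[
    [0,0,0],
    [0,0,0],
    [0,0,0],
    [0,0,0],
    [0,0,0],
    [0,0,0],
    [0,0,0],
    [0,0,0],
    [0,0,0],
    [0,0,0],
  ],
  gripper=[55,50,45,40,35,30,25,25,25,25],
  newtons=20,
)

```text
clock: 9.17
eef_pos: [445.4, 130.0, 123.0]
eef_rot: [-3.139, 0.0, 1.68]
wrist_force: [-1.3, -0.3, -1.3]
finger_gap: 45.7
finger_force: 20.0
```

carry_out(
  slide=[
    [0,0,0.06],
    [0,0,0.16],
    [0.05,-0.04,0.28],
    [0.15,-0.13,0.36],
    [0.28,-0.24,0.36],
    [0.42,-0.36,0.36],
    [0.56,-0.48,0.36],
    [0.68,-0.59,0.36],
    [0.75,-0.65,0.36],
    [0.768,-0.665,0.36],
  ],
  dr=[
    [0,0,0],
    [0,0,0],
    [0,0,0],
    [0,0,0],
    [0,0,0],
    [0,0,0],
    [0,0,0],
    [0,0,0],
    [0,0,0],
    [0,0,0],
  ],
  gripper=[25,25,25,25,25,25,25,25,25,25],
)

```text
clock: 10.0
eef_pos: [640.0, -39.7, 213.6]
eef_rot: [3.141, 0.001, 1.677]
wrist_force: [-1.9, 0.2, -1.6]
finger_gap: 45.8
finger_force: 20.0
```

```bash
python3 - <<'E'
from h import *
im,m=wlook("w5")
for c,s in blobs(im,*GRN): print(c.round(1),s,onz(m,*c,14,True).round(1))
lid(im,m,66,280,120,60)
E
```

```text
tcp [640.  -39.7 213.6] yaw 1.6772945567508883 t 10.0 F [-1.9  0.2 -1.6] gap 45.839514038555876
[279.8  26.4] [ 246    0   69   57 3202] [622.3 119.8  14. ]
[279.9 115.5] [ 246   79   69   68 1392] [630.9  40.2  14. ]
[280.2 194.7] [ 248  171   66   50 2386] [638.4 -28.7  14. ]
lid px 280.1 110.7 axes 52.0 52.5 pos [631.2  41.6  66. ] dia 36.2
```

View pics/w5.png

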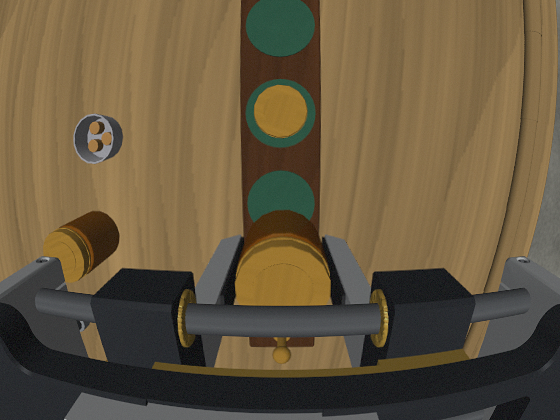

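carry_out(
  slide=[
    [0,0,-0.03],
    [0,0,-0.1],
    [0,0,-0.18],
    [0,0,-0.25],
    [0,0,-0.31],
    [0,0,-0.335],
    [0,0,-0.344],
    [0,0,-0.344],
    [0,0,-0.344],
    [0,0,-0.344],
  ],
  dr=[
    [0,0,0],
    [0,0,0],
    [0,0,0],
    [0,0,0],
    [0,0,0],
    [0,0,0],
    [0,0,0],
    [0,0,0],
    [0,0,0],
    [0,0,0],
  ],
  gripper=[25,25,25,25,25,25,25,25,25,25],
)

```text
clock: 10.88
eef_pos: [638.2, -35.9, 128.5]
eef_rot: [3.14, 0.0, 1.68]
wrist_force: [0.2, -0.3, -0.6]
finger_gap: 45.8
finger_force: 20.0
```

carry_out(
  slide=[
    [0,0,-0.004],
    [0,0,-0.008],
    [0,0,-0.012],
    [0,0,-0.016],
    [0,0,-0.02],
    [0,0,-0.021],
    [0,0,-0.021],
    [0,0,-0.021],
  ],
  dr=[
    [0,0,0],
    [0,0,0],
    [0,0,0],
    [0,0,0],
    [0,0,0],
    [0,0,0],
    [0,0,0],
    [0,0,0],
  ],
  gripper=[25,25,25,25,25,25,25,25],
)

```text
clock: 11.55
eef_pos: [638.0, -36.2, 122.6]
eef_rot: [3.141, 0.0, 1.68]
wrist_force: [-3.6, 0.4, 4.7]
finger_gap: 45.6
finger_force: 20.0
```

carry_out(
  slide=[
    [0,0,0],
    [0,0,0],
    [0,0,0],
    [0,0,0],
    [0,0,0],
    [0,0,0],
    [0,0,0],
    [0,0,0.1],
    [0,0,0.25],
    [0,0,0.4],
  ],
  dr=[
    [0,0,0],
    [0,0,0],
    [0,0,0],
    [0,0,0],
    [0,0,0],
    [0,0,0],
    [0,0,0],
    [0,0,0],
    [0,0,0],
    [0,0,0],
  ],
  gripper=[45,50,55,60,70,80,80,80,80,80],
)

```text
clock: 12.38
eef_pos: [637.5, -36.1, 222.5]
eef_rot: [-3.139, -0.001, 1.68]
wrist_force: [-0.3, 0.0, 0.9]
finger_gap: 75.0
finger_force: 0.0
```

carry_out(
  slide=[
    [-0.768,-0.232,0.15],
    [-0.768,-0.232,0.15],
    [-0.768,-0.232,0.15],
    [-0.768,-0.232,0.15],
    [-0.768,-0.232,0.15],
    [-0.768,-0.232,0.15],
    [-0.768,-0.232,0.15],
    [-0.768,-0.232,0.15],
    [-0.768,-0.232,0.15],
    [-0.768,-0.232,0.15],
  ],
  dr=[
    [0,0,0],
    [0,0,0],
    [0,0,0],
    [0,0,0],
    [0,0,0],
    [0,0,0],
    [0,0,0],
    [0,0,0],
    [0,0,0],
    [0,0,0],
  ],
  gripper=[100,100,100,100,100,100,100,100,100,100],
)

```text
clock: 13.22
eef_pos: [446.6, -93.8, 259.1]
eef_rot: [-3.141, -0.0, 1.681]
wrist_force: [0.1, -0.7, 0.7]
finger_gap: 94.1
finger_force: 0.0
```

```bash
python3 - <<'E'
from h import *
im,m=wlook("w6")
f=210/np.tan(np.radians(m["vfov"]/2)); P=np.array(m["R"])@[446,-93,72]+m["t"]; r=np.hypot(P[0],P[1]); th=np.arctan2(r,P[2]); u=m["cx"]+P[0]/r*th*f; v=m["cy"]+P[1]/r*th*f; print(u,v)
lid(im,m,72,int(u),int(v),50)
E
```

```text
tcp [446.6 -93.8 259.1] yaw 1.6809683577639487 t 13.2167 F [ 0.1 -0.7  0.7] gap 94.13841532139404
280.4150894574538 209.55066336184345
lid px 284.5 207.2 axes 57.7 58.6 pos [449.2 -90.5  72. ] dia 49.3
```

View pics/w6.png

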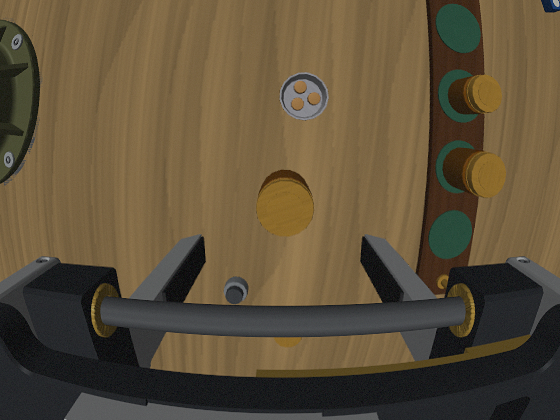

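The largest canister's lid is at (284,207), about (449.2, −90.5) mm, and it stands clear of its neighbours.

carry_out(
  slide=[
    [0.012,0.013,-0.05],
    [0.012,0.013,-0.15],
    [0.012,0.013,-0.27],
    [0.012,0.013,-0.4],
    [0.012,0.013,-0.5],
    [0.012,0.013,-0.56],
    [0.012,0.013,-0.586],
    [0.012,0.013,-0.586],
    [0.012,0.013,-0.586],
    [0.012,0.013,-0.586],
  ],
  dr=[
    [0,0,0],
    [0,0,0],
    [0,0,0],
    [0,0,0],
    [0,0,0],
    [0,0,0],
    [0,0,0],
    [0,0,0],
    [0,0,0],
    [0,0,0],
  ],
  gripper=[100,100,100,100,100,100,100,80,70,60],
)

```text
clock: 14.1
eef_pos: [449.5, -90.9, 114.1]
eef_rot: [3.14, 0.001, 1.68]
wrist_force: [-0.4, 0.3, -0.3]
finger_gap: 77.1
finger_force: 0.0
```

carry_out(
  slide=[
    [0,0,0],
    [0,0,0],
    [0,0,0],
    [0,0,0],
    [0,0,0],
    [0,0,0],
    [0,0,0],
    [0,0,0],
    [0,0,0.02],
    [0,0,0.06],
  ],
  dr=[
    [0,0,0],
    [0,0,0],
    [0,0,0],
    [0,0,0],
    [0,0,0],
    [0,0,0],
    [0,0,0],
    [0,0,0],
    [0,0,0],
    [0,0,0],
  ],
  gripper=[58,54,50,45,40,35,30,30,30,30],
  newtons=20,
)

```text
clock: 14.93
eef_pos: [448.4, -90.7, 127.8]
eef_rot: [-3.14, -0.001, 1.68]
wrist_force: [-0.6, 0.1, -1.2]
finger_gap: 51.6
finger_force: 20.0
```

carry_out(
  slide=[
    [0,0,0.06],
    [0,0,0.16],
    [0.05,0,0.28],
    [0.15,-0.02,0.4],
    [0.28,-0.04,0.4],
    [0.42,-0.06,0.4],
    [0.56,-0.08,0.4],
    [0.69,-0.09,0.4],
    [0.77,-0.097,0.4],
    [0.791,-0.097,0.4],
  ],
  dr=[
    [0,0,0],
    [0,0,0],
    [0,0,0],
    [0,0,0],
    [0,0,0],
    [0,0,0],
    [0,0,0],
    [0,0,0],
    [0,0,0],
    [0,0,0],
  ],
  gripper=[30,30,30,30,30,30,30,30,30,30],
)

```text
clock: 15.77
eef_pos: [648.5, -115.2, 228.1]
eef_rot: [3.142, -0.0, 1.68]
wrist_force: [-0.4, -0.9, -2.2]
finger_gap: 51.6
finger_force: 20.0
```

carry_out(
  slide=[
    [0,0,-0.03],
    [0,0,-0.1],
    [0,0,-0.18],
    [0,0,-0.26],
    [0,0,-0.33],
    [0,0,-0.37],
    [0,0,-0.384],
    [0,0,-0.384],
    [0,0,-0.384],
    [0,0,-0.384],
  ],
  dr=[
    [0,0,0],
    [0,0,0],
    [0,0,0],
    [0,0,0],
    [0,0,0],
    [0,0,0],
    [0,0,0],
    [0,0,0],
    [0,0,0],
    [0,0,0],
  ],
  gripper=[30,30,30,30,30,30,30,30,30,30],
)

```text
clock: 16.6
eef_pos: [647.0, -115.2, 133.5]
eef_rot: [3.14, 0.001, 1.68]
wrist_force: [-0.2, 0.0, -1.9]
finger_gap: 52.0
finger_force: 20.0
```

carry_out(
  slide=[
    [0,0,-0.004],
    [0,0,-0.008],
    [0,0,-0.012],
    [0,0,-0.016],
    [0,0,-0.02],
    [0,0,-0.021],
    [0,0,-0.021],
  ],
  dr=[
    [0,0,0],
    [0,0,0],
    [0,0,0],
    [0,0,0],
    [0,0,0],
    [0,0,0],
    [0,0,0],
  ],
  gripper=[30,30,30,30,30,30,30],
)

```text
clock: 17.18
eef_pos: [646.8, -115.1, 127.6]
eef_rot: [3.141, 0.0, 1.68]
wrist_force: [-3.5, 1.1, 4.9]
finger_gap: 51.5
finger_force: 20.0
```

carry_out(
  slide=[
    [0,0,0],
    [0,0,0],
    [0,0,0],
    [0,0,0],
    [0,0,0],
    [0,0,0],
    [0,0,0],
    [0,0,0.1],
    [0,0,0.25],
    [0,0,0.4],
  ],
  dr=[
    [0,0,0],
    [0,0,0],
    [0,0,0],
    [0,0,0],
    [0,0,0],
    [0,0,0],
    [0,0,0],
    [0,0,0],
    [0,0,0],
    [0,0,0],
  ],
  gripper=[56,60,65,70,80,85,85,85,85,85],
)

```text
clock: 18.02
eef_pos: [646.2, -115.0, 227.3]
eef_rot: [-3.139, -0.001, 1.68]
wrist_force: [1.5, 0.4, 0.3]
finger_gap: 79.7
finger_force: 0.0
```

carry_out(
  slide=[
    [-0.723,-0.54,0],
    [-0.723,-0.54,0],
    [-0.723,-0.54,0],
    [-0.723,-0.54,0],
    [-0.723,-0.54,0],
    [-0.723,-0.54,0],
    [-0.723,-0.54,0],
    [-0.723,-0.54,0],
    [-0.723,-0.54,0],
    [-0.723,-0.54,0],
  ],
  dr=[
    [0,0,0],
    [0,0,0],
    [0,0,0],
    [0,0,0],
    [0,0,0],
    [0,0,0],
    [0,0,0],
    [0,0,0],
    [0,0,0],
    [0,0,0],
  ],
  gripper=[80,80,80,80,80,80,80,80,80,80],
)

```text
clock: 18.85
eef_pos: [466.7, -249.5, 226.8]
eef_rot: [3.142, -0.0, 1.681]
wrist_force: [0.5, -0.2, 0.4]
finger_gap: 75.4
finger_force: 0.0
```

```bash
python3 - <<'E'
from h import *
im,m=wlook("w7")
f=210/np.tan(np.radians(m["vfov"]/2)); P=np.array(m["R"])@[466,-250,42]+m["t"]; r=np.hypot(P[0],P[1]); th=np.arctan2(r,P[2]); u=m["cx"]+P[0]/r*th*f; v=m["cy"]+P[1]/r*th*f; print(u,v)
lid(im,m,42,int(u),int(v),45)
E
```

```text
tcp [ 466.7 -249.5  226.8] yaw 1.6814623907270527 t 18.85 F [ 0.5 -0.2  0.4] gap 75.36855807096565
279.9673527416299 211.71083841648786
lid px 285.0 206.3 axes 35.5 37.5 pos [ 469.7 -244.9   42. ] dia 30.0
```

View pics/w7.png

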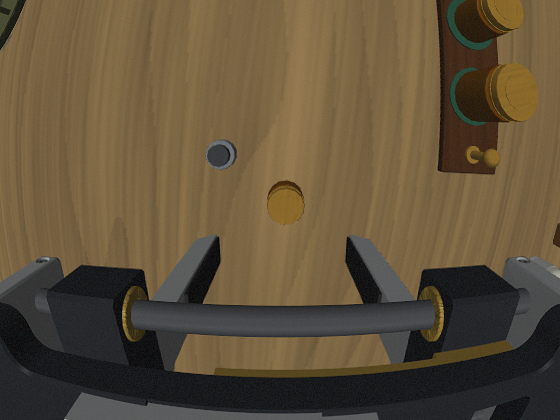

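The smallest canister's lid is at (285,206), about (469.7, −244.9) mm. The grey chalk-like thing at (221,154) stays clear of the fingers.

carry_out(
  slide=[
    [0.015,0.02,-0.03],
    [0.015,0.02,-0.1],
    [0.015,0.02,-0.2],
    [0.015,0.02,-0.3],
    [0.015,0.02,-0.4],
    [0.015,0.02,-0.47],
    [0.015,0.02,-0.504],
    [0.015,0.02,-0.504],
    [0.015,0.02,-0.504],
    [0.015,0.02,-0.504],
  ],
  dr=[
    [0,0,0],
    [0,0,0],
    [0,0,0],
    [0,0,0],
    [0,0,0],
    [0,0,0],
    [0,0,0],
    [0,0,0],
    [0,0,0],
    [0,0,0],
  ],
  gripper=[68,68,68,68,68,68,68,60,55,50],
)

```text
clock: 19.73
eef_pos: [470.2, -245.1, 101.8]
eef_rot: [3.141, 0.001, 1.681]
wrist_force: [-0.1, -0.5, 0.1]
finger_gap: 48.8
finger_force: 0.0
```

carry_out(
  slide=[
    [0,0,0],
    [0,0,0],
    [0,0,0],
    [0,0,0],
    [0,0,0],
    [0,0,0],
    [0,0,0],
    [0,0,0],
    [0,0,0.02],
    [0,0,0.06],
  ],
  dr=[
    [0,0,0],
    [0,0,0],
    [0,0,0],
    [0,0,0],
    [0,0,0],
    [0,0,0],
    [0,0,0],
    [0,0,0],
    [0,0,0],
    [0,0,0],
  ],
  gripper=[45,40,35,30,25,20,15,15,15,15],
  newtons=20,
)

```text
clock: 20.57
eef_pos: [469.2, -244.9, 115.4]
eef_rot: [-3.14, -0.001, 1.68]
wrist_force: [-0.9, 0.7, -1.8]
finger_gap: 33.6
finger_force: 20.0
```

carry_out(
  slide=[
    [0,0,0.08],
    [0,0,0.2],
    [0.02,0.05,0.32],
    [0.06,0.14,0.4],
    [0.11,0.26,0.4],
    [0.17,0.4,0.4],
    [0.23,0.54,0.4],
    [0.28,0.66,0.4],
    [0.3,0.72,0.4],
  ],
  dr=[
    [0,0,0],
    [0,0,0],
    [0,0,0],
    [0,0,0],
    [0,0,0],
    [0,0,0],
    [0,0,0],
    [0,0,0],
    [0,0,0],
  ],
  gripper=[15,15,15,15,15,15,15,15,15],
)

```text
clock: 21.32
eef_pos: [545.5, -62.0, 216.8]
eef_rot: [3.141, -0.0, 1.682]
wrist_force: [-0.0, 0.1, -0.6]
finger_gap: 33.5
finger_force: 20.0
```

carry_out(
  slide=[
    [0.02,0.05,0],
    [0.06,0.15,0],
    [0.11,0.27,0],
    [0.17,0.41,0],
    [0.23,0.55,0],
    [0.27,0.67,0],
    [0.3,0.74,0],
    [0.303,0.753,0],
    [0.303,0.753,0],
  ],
  dr=[
    [0,0,0],
    [0,0,0],
    [0,0,0],
    [0,0,0],
    [0,0,0],
    [0,0,0],
    [0,0,0],
    [0,0,0],
    [0,0,0],
  ],
  gripper=[15,15,15,15,15,15,15,15,15],
)

```text
clock: 22.07
eef_pos: [620.4, 123.6, 215.9]
eef_rot: [-3.141, 0.0, 1.681]
wrist_force: [-0.8, -0.5, 0.1]
finger_gap: 33.8
finger_force: 20.0
```

carry_out(
  slide=[
    [0,0,-0.03],
    [0,0,-0.1],
    [0,0,-0.18],
    [0,0,-0.26],
    [0,0,-0.33],
    [0,0,-0.37],
    [0,0,-0.384],
    [0,0,-0.384],
    [0,0,-0.384],
    [0,0,-0.384],
  ],
  dr=[
    [0,0,0],
    [0,0,0],
    [0,0,0],
    [0,0,0],
    [0,0,0],
    [0,0,0],
    [0,0,0],
    [0,0,0],
    [0,0,0],
    [0,0,0],
  ],
  gripper=[15,15,15,15,15,15,15,15,15,15],
)

```text
clock: 22.9
eef_pos: [620.8, 123.0, 121.1]
eef_rot: [3.14, -0.0, 1.68]
wrist_force: [0.2, 0.3, -0.6]
finger_gap: 33.6
finger_force: 20.0
```

carry_out(
  slide=[
    [0,0,-0.004],
    [0,0,-0.008],
    [0,0,-0.012],
    [0,0,-0.016],
    [0,0,-0.02],
    [0,0,-0.021],
    [0,0,-0.021],
  ],
  dr=[
    [0,0,0],
    [0,0,0],
    [0,0,0],
    [0,0,0],
    [0,0,0],
    [0,0,0],
    [0,0,0],
  ],
  gripper=[15,15,15,15,15,15,15],
)

```text
clock: 23.48
eef_pos: [620.5, 123.2, 115.4]
eef_rot: [3.141, 0.0, 1.68]
wrist_force: [-4.7, -0.7, 7.3]
finger_gap: 33.8
finger_force: 20.0
```

carry_out(
  slide=[
    [0,0,0],
    [0,0,0],
    [0,0,0],
    [0,0,0],
    [0,0,0],
    [0,0,0],
    [0,0,0],
    [0,0,0.1],
    [0,0,0.25],
    [0,0,0.4],
  ],
  dr=[
    [0,0,0],
    [0,0,0],
    [0,0,0],
    [0,0,0],
    [0,0,0],
    [0,0,0],
    [0,0,0],
    [0,0,0],
    [0,0,0],
    [0,0,0],
  ],
  gripper=[40,45,50,55,60,70,70,70,70,70],
)

```text
clock: 24.32
eef_pos: [620.0, 123.1, 215.1]
eef_rot: [-3.139, 0.0, 1.68]
wrist_force: [0.8, 0.2, 1.4]
finger_gap: 65.5
finger_force: 0.0
```

carry_out(
  slide=[
    [0.05,-0.86,0.5],
    [0.05,-0.86,0.5],
    [0.05,-0.86,0.5],
    [0.05,-0.86,0.5],
    [0.05,-0.86,0.5],
    [0.05,-0.86,0.5],
    [0.05,-0.86,0.5],
    [0.05,-0.86,0.5],
    [0.05,-0.86,0.5],
    [0.05,-0.86,0.5],
  ],
  dr=[
    [0,0,0],
    [0,0,0],
    [0,0,0],
    [0,0,0],
    [0,0,0],
    [0,0,0],
    [0,0,0],
    [0,0,0],
    [0,0,0],
    [0,0,0],
  ],
  gripper=[100,100,100,100,100,100,100,100,100,100],
)

```text
clock: 25.15
eef_pos: [632.8, -90.7, 338.7]
eef_rot: [-3.14, -0.001, 1.681]
wrist_force: [-0.8, 0.2, -0.1]
finger_gap: 93.9
finger_force: 0.0
```

```bash
python3 - <<'E'
from h import *
im,m=wlook("w8")
f=210/np.tan(np.radians(m["vfov"]/2))
for (x,y),z in zip([(620.4,123.2),(629.3,43.6),(638,-36),(646.7,-115)],(56,66,76,86)):
    P=np.array(m["R"])@[x,y,z]+m["t"]; r=np.hypot(P[0],P[1]); th=np.arctan2(r,P[2]); u=m["cx"]+P[0]/r*th*f; v=m["cy"]+P[1]/r*th*f
    p=lid(im,m,z,int(u),int(v),32)
hsv=cv2.cvtColor(im,cv2.COLOR_RGB2HSV); k=cv2.inRange(hsv,*GRN)
cs,_=cv2.findContours(cv2.morphologyEx(k,cv2.MORPH_OPEN,np.ones((3,3))),0,2)
for c in cs:
    if cv2.contourArea(c)>60:
        (a,b),r=cv2.minEnclosingCircle(c); print("pad",round(a),round(b),round(r,1),onz(m,a,b,14,True).round(1))
E
```

```text
tcp [632.8 -90.7 338.7] yaw 1.6813889485051257 t 25.15 F [-0.8  0.2 -0.1] gap 93.92220161888986
lid px 292.8 6.6 axes 22.5 27.1 pos [622.1 122.2  56. ] dia 25.5
lid px 293.3 72.4 axes 32.8 34.2 pos [631.   41.1  66. ] dia 35.4
lid px 293.1 144.1 axes 40.3 40.8 pos [639.2 -36.8  76. ] dia 42.6
lid px 292.7 219.6 axes 44.7 50.7 pos [ 647.6 -116.    86. ] dia 48.0
pad 288 196 20.6 [ 641.9 -106.    14. ]
pad 291 140 23.6 [638.3 -35.4  14. ]
pad 292 78 23.8 [630.7  42.3  14. ]
pad 292 19 23.4 [622.2 121.5  14. ]
```

View pics/w8.png

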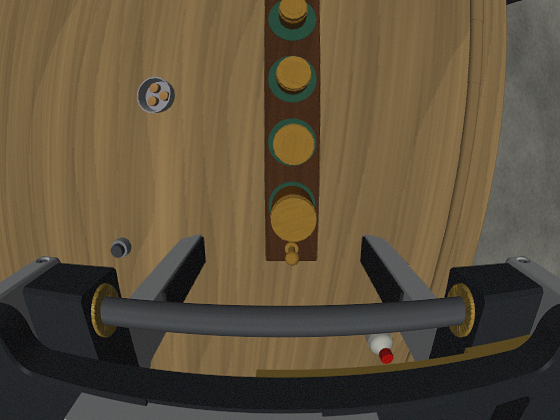

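The final wrist view shows all four upright in order: smallest (293,7), third (293,72), second (293,144), largest (293,220) beside the post. Each is centred to within about 1.5 mm, and the tip cup was not touched.

```bash
python3 -c "
from cell import *
print(sign_off())"
```

```text
the job is handed in; nothing more can be done
None
```

The job is handed in: all four canisters stand upright on their pads, tallest by the brass post down to shortest by the black stub, each within about 2 mm of its pad centre, and the tip cup was left alone.

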